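Roll the specimen jar up into its rest

ROBOT

A 6-joint arm with a two-finger parallel gripper is mounted at the origin on the work surface. World frame = base frame: x ahead of the robot, y to its left, z up, the work surface at z = 0. Lengths are in m, angles in rad, forces in N, time in s.
With the tool pointing down it reaches from about 0.3 to 0.875 m from the base axis. Payload 6.4 kg.
Tool frame: the origin (TCP) lies midway between the tips of the shut fingers; the grasp point (between the pads) lies 19 mm behind it; z points along the fingers, y is the line along which they close (so a half turn about z gives the same grasp; the last joint's range is limited). The gripper opens to 85 mm and grips with 20 to 120 N. Pads are 22 mm wide; open, the fingers measure 114 mm over their backs; the gripper's body (76 mm by 85 mm) begins 54 mm behind the grasp point. The pads swing forward as they close: fully open they stand 13 mm farther back than shut.
Start: joints at [-1.453, 0.181, 1.607, -0, 1.354, -0.206], TCP at [0.183, -0.545, 0.231] pointing down, gripper open.
Joint ranges: [-2.99, 2.99], [-0.89, 2.07], [0.3, 2.58], [-1.14, 4.28], [0, 2.63], [-3.12, 3.12]. Speed limits (rad/s): [2.57, 2.57, 3.01, 3.14, 3.14, 3.14].

INTERFACE

Orientations are given as a unit quaternion [w, x, y, z].
In Python, from bench import status, camera, ctrl gives the robot as it stands. The module is installed in compiled form; this text tells all that it offers.
- The arm moves only by the shell command python3 -m handwheel 'ROWS'. ROWS is JSON, a list that holds one entry, the list of rows, each a list of 7 numbers: the opening, from -1 (shut) to 1 (fully open), then the shift along the tool's x, y, z in cm, then the turn, a rotation vector about the tool's x, y, z in degrees. A call has 1 to 10 rows; each row is the pose to reach, as a shift and turn from the pose commanded when the call began, along the tool's axes at that moment; what a row does not reach only later rows make up. A row lasts 1/8 s, in which the tool goes at most 62.5 mm and 10.7 degrees, less where a joint would pass 70% of its speed; a pose out of reach is approached as far as the arm can. A call with a gripper value outside its range is refused whole. The fingers move at their own pace and stop on an object; the grip force is fixed at half the most. Time passes only in rows, so rows that repeat a pose let the fingers close. It gives the time, the measured TCP pose, the force, the opening and the grip force at its end, in the units of the state.
- status.get_obs(): the state, without advancing time (a new reading comes with each control period).
- camera(name): name is "side" or "top" or "wrist"; returns a dict with "frame" (400x640x3 uint8, blue, green, red), "depth" (400x640 float32, m along the optical axis (not along the pixel's ray), 0 where there is no reading), "fx", "fy", "cx", "cy" (pixels), "dist" ([k1, k2, p1, p2, k3] as OpenCV has them; the pictures are not rectified), "extrinsics" (4x4, takes a point from camera to world coordinates); the wrist camera has in their place "hand_eye" (4x4, takes a point from camera to tool coordinates, whose origin is the TCP and whose axes are the flange's). Camera axes: x right, y down, z forward; pixel columns grow to the right and rows downward; lengths in m; the calibration is good to about 2 mm. A picture is of the moment at which its call begins: read the wrist's pose just before it.
- ctrl.hand_in(): hands the job in; it is judged then, once.
The state is a dict: "time_s": time; "q": joint angles; "dq": joint speeds; "joint_efforts": joint torques, N m; "eef_pos": TCP position; "eef_rot": TCP orientation; "wrist_force": force on the tool from outside, world axes, zero at the start; "torque": the same for the moment, N m; "opening": opening from 0.0 (shut) to 1.0 (fully open); "grasp_force": force on a finger pad.
Only numpy, scipy, OpenCV 4.12 (cv2) and the standard library are available. Lean on these libraries where they do the work, as an engineer would, in place of code of your own. Each camera call takes 0.05 s, during which the arm holds its last target. There are 200 camera calls.

TASK

Two short sloped gutters stand on the bench, and in each a closed glass jar lies across the low end: a wide jar in one, a slim one in the other. With the fingertips, nudge the wide jar up its gutter and over the crest so that it lies in the hollow against the upper stop and does not roll back. Keep it rolling on the gutter, never lifting it, and leave the slim jar and everything else on the bench where they are.

Things in the scene. Friction and masses are not known exactly. Their poses are not given: they have to be found in the camera images.
- gutter: the fixed aluminium gutter with the wide jar, 204 mm long, 78 mm wide, open on top. Origin on the bench under its middle; x points level along it to the high end, y across, z up. Floor 70 mm wide; side walls 4 mm thick stand 14 mm above it. Anything on the slope rolls back to the low end; past the crest it rolls on to the stop and stays.
- gutter_slope (a point): middle of the lower end of that gutter's sloped floor: x = -98 mm in gutter, 15 mm above the bench. Its x points up the slope (8 degrees), z square out of the floor. A round bar 8 mm thick lies on the floor across this point, its top 23 mm above the bench; the jar rests against it.
- gutter_crest (a point): middle of the crest where the slope ends: x = 51 mm in gutter, 36 mm above the bench. Beyond it the floor falls at 10 degrees to the stop, making a shallow hollow.
- gutter_stop (a point): foot of the upper stop, an upright plate with its face at x = 100 mm in gutter, where the floor is 27 mm above the bench; the plate's top is 53 mm above the bench. With the jar home against it the jar's centre is at x = 75 mm, 57 mm above the bench.
- jar_center (a point): centre of the wide jar: closed greyish glass, black cap, 50 mm in diameter all along, 62 mm long, 90 to 180 g, lying with its axis (y) across the gutter; x and z turn as it rolls. It starts at x = -82 mm in gutter, 43 mm above the bench, its back at x = -107 mm, 4 mm outside the bar, so a finger held above the bar can push it from outside.
- jar: the wide jar as a body; its origin is the same point as jar_center.
- gutter2: the gutter that holds the slim jar, exactly like gutter; which of the two stands left or right varies.
- vial_center (a point): centre of the slim jar, 34 mm in diameter and 62 mm long, black cap, lying at the low end of gutter2; leave it.
- standing_jar: a bystander: upright capped jar, 48 mm in diameter, about 72 mm tall, origin under its middle.
- dropper: a bystander: upright amber bottle with a red cap, 36 mm in diameter, about 85 mm tall, origin under its middle.
- beaker: a bystander: white plastic beaker, 56 mm across the rim, 60 mm tall, origin under its middle.
Not all that is in view belongs to the job. Leave any green look-alike of the jar alone.

How it is judged:
By the outcome, as a careful person would: the job done as asked, in the order asked, and still so for the second after the job is handed in, with the robot touching nothing.
It also fails if it takes over 40 s, if anything falls off the work surface, if the arm or the gripper's body presses on something with over 40 N, if the wrist force passes 120 N, or if a joint passes its speed limit or range.

## Working session

There is one attempt and no reset: what is moved stays moved. The work goes in short steps, Python scripts to look and compute and a shell command to move; the robot and the scene stay as the last step left them, time stands still between calls to the robot, and variables do not carry over. Pictures are saved under pics/ and viewed, at most 10 in all, crops included, and the job is handed in when it is done.

```bash
mkdir -p pics
cat > h.py <<'E'
import numpy as np,cv2,pickle
from bench import status,camera,ctrl
def snap(n,f):
    c=camera(n); cv2.imwrite(f'pics/{f}.png',c['frame']); pickle.dump(c,open(f'{f}.pkl','wb')); return c
def load(f): return pickle.load(open(f'{f}.pkl','rb'))
def K(c): return np.array([[c['fx'],0,c['cx']],[0,c['fy'],c['cy']],[0,0,1.]])
def ray(c,uv):
    p=cv2.undistortPoints(np.array(uv,float).reshape(-1,1,2),K(c),np.array(c['dist'])).reshape(-1,2)
    T=np.array(c['extrinsics']); d=np.c_[p,np.ones(len(p))]@T[:3,:3].T
    return T[:3,3],d
def plane(c,uv,z):
    o,d=ray(c,uv); z=np.broadcast_to(z,len(d)); return o+d*((z-o[2])/d[:,2])[:,None]
def deep(c,uv):
    o,d=ray(c,uv); return np.array([o+di*c['depth'][int(round(v)),int(round(u))] for di,(u,v) in zip(d,uv)])
def proj(c,P):
    T=np.linalg.inv(np.array(c['extrinsics'])); r=cv2.Rodrigues(T[:3,:3])[0]
    return cv2.projectPoints(np.array(P,float).reshape(-1,1,3),r,T[:3,3],K(c),np.array(c['dist']))[0].reshape(-1,2)
E
python3 - <<'E'
from h import *
o=status.get_obs();print({k:np.round(v,3).tolist() for k,v in o.items()})
for n in('top','side'):
    c=snap(n,n+'0');print(n,np.round(c['extrinsics'],3).tolist(),c['fx'])
E
```

```text
{'time_s': 0.0, 'q': [-1.453, 0.182, 1.608, -0.0, 1.354, -0.206], 'dq': [0.0, -0.001, -0.001, -0.0, 0.0, 0.001], 'joint_efforts': [-0.001, -44.488, -35.133, -0.001, 0.009, -0.0], 'eef_pos': [0.183, -0.545, 0.23], 'eef_rot': [-0.001, 0.987, 0.161, 0.0], 'wrist_force': [-0.439, 0.1, 0.145], 'torque': [-0.039, 0.007, -0.002], 'grasp_force': 0.0, 'opening': 1.0}
top [[0.006, -0.995, 0.096, 0.515], [-1.0, -0.006, -0.005, -0.004], [0.006, -0.096, -0.995, 0.968], [0.0, 0.0, 0.0, 1.0]] 395.2918313175904
side [[-0.953, -0.219, 0.209, 0.331], [-0.303, 0.704, -0.642, 0.756], [-0.006, -0.675, -0.737, 0.894], [0.0, 0.0, 0.0, 1.0]] 423.33749701153886
```

View pics/top0.png

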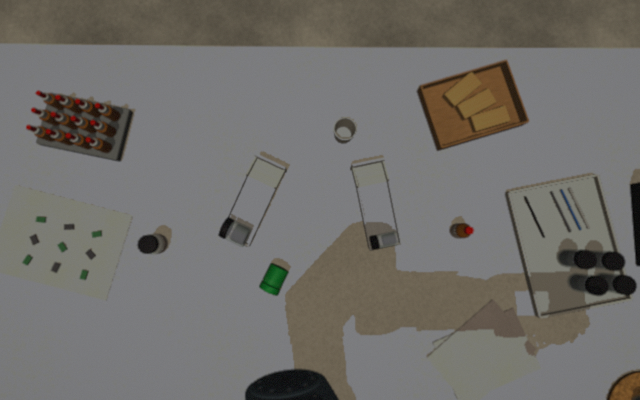

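View pics/side0.png

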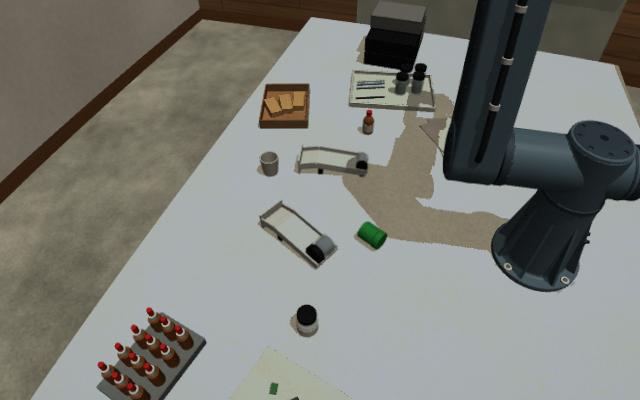

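The top view shows gutter A with its jar at (236,231), jar cap (227,228), and its high end at (272,158). Gutter B has its jar at (384,241) and its high end at (368,160). The green look-alike is at (274,278). Jar A looks wider (~28 px vs ~16 px), so it is probably the wide one. I'll confirm with an enlarged crop and the depth heights.

Run:
```python
from h import *
t=load('top0');f=t['frame']
cv2.imwrite('pics/crop1.png',np.hstack([cv2.resize(f[140:260,205:305],None,fx=4,fy=4,interpolation=2),cv2.resize(f[140:260,335:435],None,fx=4,fy=4,interpolation=2)])[:, :800])
v,u=np.mgrid[140:265,200:420];uv=np.c_[u.ravel(),v.ravel()];P=deep(t,uv)
ok=(t['depth'][v.ravel(),u.ravel()]>0)&(P[:,2]>.012)
P=P[ok];uv=uv[ok]
for n,m in(('A',uv[:,0]<300),('B',uv[:,0]>340)):
    Q=P[m];Q=Q[(Q[:,0]>.3)]
    m8=np.zeros((400,640),np.uint8);q=uv[m];m8[q[:,1],q[:,0]]=255
    k,l,s,c=cv2.connectedComponentsWithStats(m8);i=1+s[1:,4].argmax();sel=l[q[:,1],q[:,0]]==i
    Q=P[m][sel];r=cv2.minAreaRect(Q[:,:2].astype(np.float32)*1000);print(n,r,cv2.boxPoints(r).round().tolist(),'top z',np.percentile(Q[:,2],[50,90,97,99]))
    H=Q[Q[:,2]>.043];print(' high pts',len(H));
    for lo,hi in((.3,.43),(.43,.6)):
        h=H[(H[:,0]>lo)&(H[:,0]<hi)]
        if len(h):print('  ',h.mean(0),h.max(0))
```

```text
A ((596.0275268554688, 133.4939422607422), (78.72895812988281, 211.77249145507812), 65.03942108154297) [[483.0, 142.0], [675.0, 53.0], [709.0, 124.0], [517.0, 214.0]] top z [0.03198789 0.06223339 0.06612525 0.06750477]
 high pts 807
   [0.52437646 0.16638753 0.06052807] [0.59979549 0.20523333 0.06996256]
B ((590.2810668945312, -161.66531372070312), (208.0679168701172, 79.07353210449219), 12.271960258483887) [[480.0, -145.0], [497.0, -222.0], [700.0, -178.0], [684.0, -101.0]] top z [0.03153947 0.04800386 0.05149691 0.05332872]
 high pts 553
   [ 0.51159872 -0.17502972  0.04798197] [ 0.59943244 -0.12194233  0.05428483]
```

View pics/crop1.png

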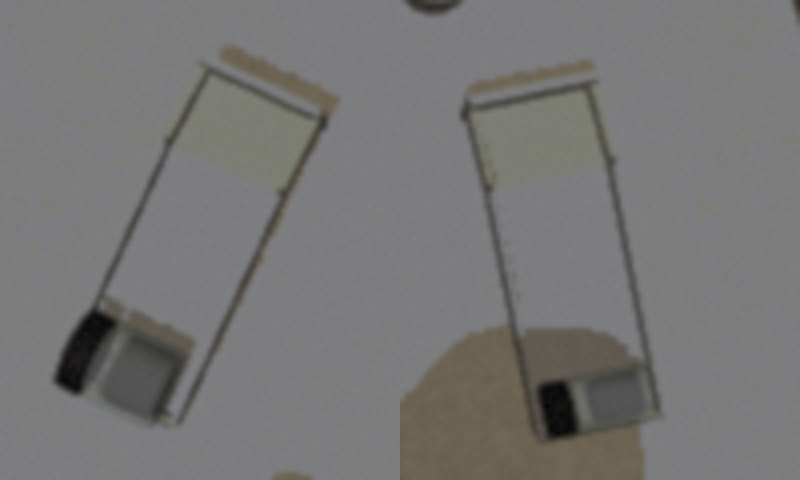

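Confirmed: jar A has its top at 68 mm (43+25), so it is the wide jar. Jar B has its top at 52 mm, so it is the slim one. Gutter A has its x axis at yaw −25° and its centre near (0.5995, 0.1315). I'll work out the shift to a point behind the jar.

```bash
cat >> h.py <<'E'
from scipy.spatial.transform import Rotation as R
YAW=np.radians(-25.0);G0=np.array([.5995,.1315,0]);RG=R.from_euler('z',YAW).as_matrix()
def g2w(p): return G0+RG@np.array(p)
def w2g(p): return RG.T@(np.array(p)-G0)
def go(p):
    o=status.get_obs();w,x,y,z=o['eef_rot'];r=R.from_quat([x,y,z,w])
    tgt=R.from_matrix(np.c_[-RG[:,0],RG[:,1],[0,0,-1]])
    print('gutter pos mm',(w2g(o['eef_pos'])*1e3).round(1),'F',np.round(o['wrist_force'],1),'t',o['time_s'],'op',o['opening'])
    print('shift cm',(r.inv().apply(g2w(p)-o['eef_pos'])*100).round(2),'turn',np.degrees((r.inv()*tgt).as_rotvec()).round(1))
E
python3 -c "
from h import *
print(RG)
go([-.140,0,.2])"
```

```text
[[ 0.90630779  0.42261826  0.        ]
 [-0.42261826  0.90630779 -0.        ]
 [-0.          0.          1.        ]]
gutter pos mm [ -91.8 -788.8  230.5] F [-1.2  0.3 -0.2] t 0.1 op 0.996875301521928
shift cm [ 50.86 -60.48   3.16] turn [-0.000e+00 -1.000e-01 -1.364e+02]
```

```bash
python3 -m handwheel '[[[-0.4,4,-5,0,0,0,-10],[-0.4,8,-10,0,0,0,-20],[-0.4,12,-14,0,0,0,-30],[-0.4,16,-19,0,0,0,-40],[-0.4,20,-24,0,0,0,-50],[-0.4,24,-28,0,0,0,-60],[-0.4,28,-33,0,0,0,-70],[-0.4,32,-38,0,0,0,-80],[-0.4,35,-42,0,0,0,-90],[-0.4,38,-45,0,0,0,-100]]]'; python3 -c "
from h import *
go([-.140,0,.15])"
```

```text
time_s: 1.35
eef_pos: [0.4, 0.0047, 0.2312]
eef_rot: [0.0, 0.508, 0.862, 0.0]
wrist_force: [-0.0, -0.5, 0.3]
opening: 0.299
grasp_force: 0.0
gutter pos mm [-127.2 -199.2  231.2] F [-0.  -0.5  0.3] t 1.35 op 0.2994466120270299
shift cm [12.76 15.36  8.12] turn [  0.   0. -36.]
```

```bash
python3 -m handwheel '[[[-0.4,3,4,1,0,0,-9],[-0.4,6,8,3,0,0,-18],[-0.4,10,12,5,0,0,-27],[-0.4,12.8,15.4,7,0,0,-36],[-0.4,12.8,15.4,8,0,0,-36],[-0.4,12.8,15.4,8,0,0,-36],[-0.4,12.8,15.4,8,0,0,-36]]]'
python3 - <<'E'
from h import *
go([-.140,0,.036])
o=status.get_obs();c=camera('wrist');w,x,y,z=o['eef_rot']
T=np.eye(4);T[:3,:3]=R.from_quat([x,y,z,w]).as_matrix();T[:3,3]=o['eef_pos'];c['extrinsics']=T@np.array(c['hand_eye'])
pickle.dump(c,open('w1.pkl','wb'));f=c['frame'].copy()
J=[g2w(p) for p in([-.082,0,.068],[-.107,-.031,.043],[-.107,.031,.043],[-.102,.039,.03],[-.102,-.039,.03],[.102,.039,.05],[.102,-.039,.05])]
for p in proj(c,J):
    if abs(p).max()<2000: cv2.circle(f,tuple(int(a) for a in p),3,(0,0,255),1)
print(proj(c,J).round())
cv2.imwrite('pics/w1.png',f)
E
```

```text
time_s: 2.22
eef_pos: [0.4743, 0.1875, 0.1519]
eef_rot: [0.0, 0.221, 0.975, -0.0]
wrist_force: [-0.6, 0.7, -0.3]
opening: 0.294
grasp_force: 0.0
gutter pos mm [-137.1   -2.2  151.9] F [-0.6  0.7 -0.3] t 2.225 op 0.2937594133596508
shift cm [ 0.3   0.21 11.59] turn [ 0.   0.  -0.6]
[[324. 269.]
 [289. 230.]
 [358. 230.]
 [365. 229.]
 [282. 230.]
 [361. 406.]
 [290. 407.]]
```

View pics/w1.png

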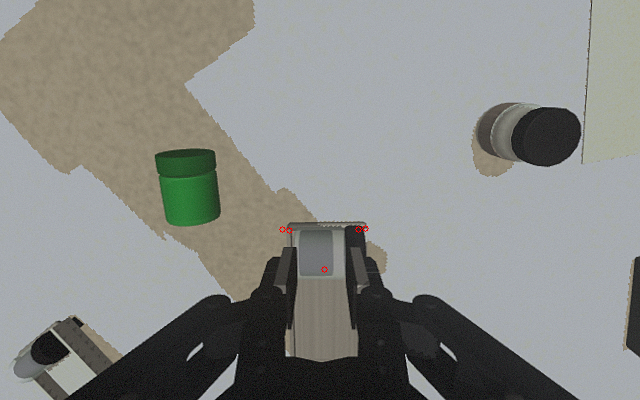

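The wrist view shows the wide jar at about (332,253), cap on the right, and the low end of its gutter at row 222, columns 288–367. Both lie a few pixels from my prediction, so I'll check with the wrist depth.

Run:
```python
from h import *
c=load('w1')
print('tcp px',proj(c,[g2w([-.137,-.002,.152])]))
v,u=np.mgrid[205:285,270:385];uv=np.c_[u.ravel(),v.ravel()];P=(deep(c,uv)-G0)@RG*1000
D=c['depth'][v,u].ravel();ok=(D>0)&(P[:,2]>10)&(P[:,2]<75);Q=P[ok];V=uv[ok]
for r in range(214,284,5):
    m=V[:,1]==r
    if m.any():
        q=Q[m];md=q[abs(q[:,1])<15];print(r,'n',m.sum(),'y',q[:,1].min().round(1),q[:,1].max().round(1),'mid xz',np.median(md[:,[0,2]],0).round(1) if len(md) else '')
t=load('top0')
v,u=np.mgrid[140:260,205:305];uv=np.c_[u.ravel(),v.ravel()];P=(deep(t,uv)-G0)@RG*1000
Q=P[(P[:,2]>12)&(abs(P[:,0])<120)&(abs(P[:,1])<60)]
for a in range(-110,110,20):
    q=Q[(Q[:,0]>=a)&(Q[:,0]<a+20)]
    if len(q):print(a,q.min(0).round(),q.max(0).round())
```

```text
tcp px [[321.55190423 261.19067608]]
224 n 78 y -34.8 41.3 mid xz [-103.8   21.2]
229 n 82 y -35.8 42.2 mid xz [-107.9   43. ]
234 n 82 y -35.0 42.1 mid xz [-106.5   50.6]
239 n 81 y -35.2 41.4 mid xz [-104.1   55.7]
244 n 81 y -35.3 41.2 mid xz [-101.2   59.3]
249 n 57 y -23.0 41.4 mid xz [-97.9  62.3]
254 n 52 y -22.1 41.6 mid xz [-94.   63.9]
259 n 47 y -22.1 17.6 mid xz [-90.5  66.1]
264 n 48 y -22.3 17.6 mid xz [-85.8  66.3]
269 n 47 y -22.4 17.8 mid xz [-81.2  66.5]
274 n 48 y -22.7 17.9 mid xz [-75.3  65. ]
279 n 48 y -23.4 21.6 mid xz [-66.8  59.5]
-110 [-110.  -39.   13.] [-90.  33.  70.]
-90 [-90. -39.  12.] [-70.  32.  70.]
-70 [-70. -39.  16.] [-50.  40.  64.]
-50 [-50. -39.  15.] [-30.  39.  41.]
-30 [-30. -39.  21.] [-10.  40.  43.]
-10 [-10. -39.  22.] [10. 39. 47.]
10 [ 10. -39.  26.] [30. 39. 48.]
30 [ 30. -39.  26.] [50. 40. 52.]
50 [ 50. -39.  23.] [70. 40. 50.]
70 [ 70. -39.  23.] [90. 39. 47.]
90 [ 90. -39.  18.] [102.  39.  56.]
```

The two agree in x, and differ by about 2–3 mm in y, so I'll aim at y = +2 mm. Descending behind the jar.

```bash
python3 -m handwheel '[[[-0.4,0.4,0.4,4,0,0,-0.6],[-0.4,0.4,0.4,8,0,0,-0.6],[-0.4,0.4,0.4,10.5,0,0,-0.6],[-0.4,0.4,0.4,11.4,0,0,-0.6],[-0.4,0.4,0.4,11.4,0,0,-0.6]]]'; python3 -c "
from h import *
go([-.121,.002,.038]);snap('side','side1')
c=load('side1');p=proj(c,[g2w([-.05,0,.05])])[0].astype(int);print(p)
cv2.imwrite('pics/s1.png',cv2.resize(c['frame'][p[1]-80:p[1]+80,p[0]-100:p[0]+100],None,fx=3.5,fy=3.5,interpolation=2))
"
```

```text
time_s: 2.9
eef_pos: [0.4727, 0.1933, 0.0378]
eef_rot: [0.0, 0.216, 0.976, 0.0]
wrist_force: [-0.6, 0.1, -0.2]
opening: 0.301
grasp_force: 0.0
gutter pos mm [-141.1    2.4   37.8] F [-0.6  0.1 -0.2] t 2.9 op 0.3011345904827122
shift cm [-2.01 -0.04 -0.02] turn [0.  0.  0.1]
[311 237]
```

View pics/s1.png

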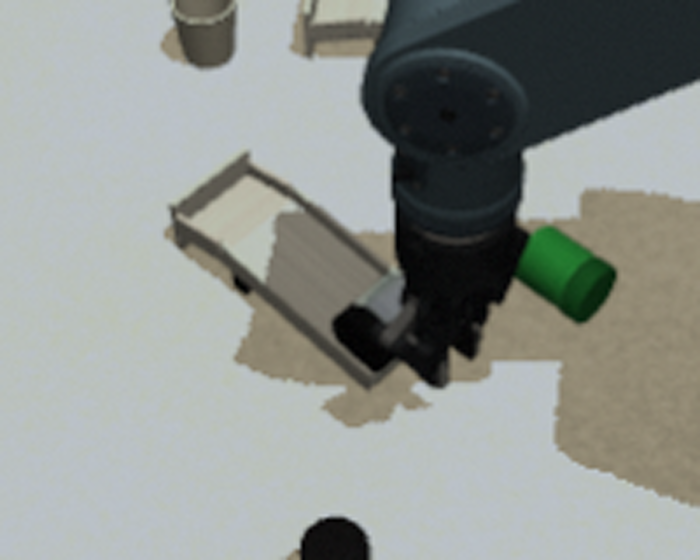

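The fingers stand behind the jar (cap at about (362,338) in the crop), clear of everything. Starting the push: tool −x is up-gutter, rising with the slope.

```bash
python3 -m handwheel '[[[-0.4,-1,0,0,0,0,0],[-0.4,-1.6,0,0,0,0,0],[-0.4,-2.1,0,0,0,0,0],[-0.4,-2.6,0,0,0,0,0],[-0.4,-3.1,0,-0.1,0,0,0],[-0.4,-3.6,0,-0.2,0,0,0],[-0.4,-4.1,0,-0.25,0,0,0],[-0.4,-4.6,0,-0.3,0,0,0],[-0.4,-5.1,0,-0.4,0,0,0],[-0.4,-5.6,0,-0.45,0,0,0]]]'
python3 - <<'E'
from h import *
go([0,.002,.056]);t=snap('top','top2')
f=t['frame'];cv2.imwrite('pics/t2.png',cv2.resize(f[140:280,190:320],None,fx=4,fy=4,interpolation=2))
E
```

```text
time_s: 4.2
eef_pos: [0.5234, 0.1701, 0.0419]
eef_rot: [0.0, 0.215, 0.977, 0.0]
wrist_force: [-2.7, 2.3, 3.8]
opening: 0.3
grasp_force: 1.6
gutter pos mm [-85.3   2.8  41.9] F [-2.7  2.3  3.8] t 4.2 op 0.299992144405118
shift cm [-8.53 -0.1  -1.41] turn [0.  0.  0.1]
```

View pics/t2.png

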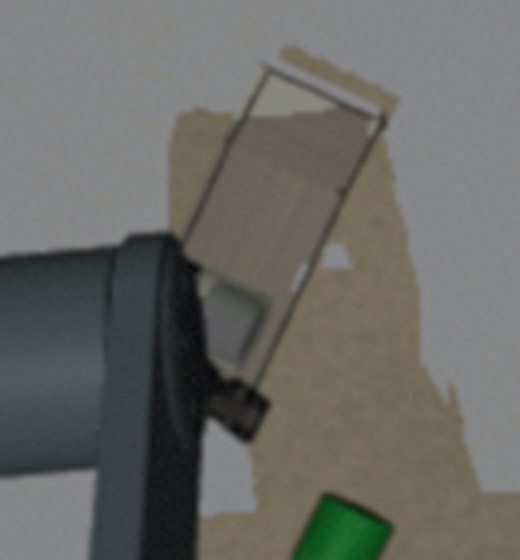

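The jar, its body at (235,320) in the crop, is square in the gutter and has moved up ahead of the fingers. Continuing.

```bash
python3 -m handwheel '[[[-0.4,-0.6,0,-0.1,0,0,0],[-0.4,-1.2,0,-0.2,0,0,0],[-0.4,-1.8,0,-0.25,0,0,0],[-0.4,-2.4,0,-0.35,0,0,0],[-0.4,-3,0,-0.4,0,0,0],[-0.4,-3.6,0,-0.5,0,0,0],[-0.4,-4.2,0,-0.6,0,0,0],[-0.4,-4.8,0,-0.7,0,0,0],[-0.4,-5.4,0,-0.8,0,0,0],[-0.4,-6,0,-0.85,0,0,0]]]'; python3 -m handwheel '[[[-0.4,-0.6,0,-0.1,0,0,0],[-0.4,-1.2,0,-0.2,0,0,0],[-0.4,-1.8,0,-0.25,0,0,0],[-0.4,-2.4,0,-0.35,0,0,0],[-0.4,-2.9,0,-0.4,0,0,0],[-0.4,-3.3,0,-0.45,0,0,0],[-0.4,-3.7,0,-0.5,0,0,0],[-0.4,-4.1,0,-0.5,0,0,0],[-0.4,-4.1,0,-0.5,0,0,0]]]';  python3 - <<'E'
from h import *
go([.030,.002,.056])
t=snap('top','top3');s=snap('side','side3')
f=t['frame'];g=s['frame'];cv2.imwrite('pics/t3.png',np.hstack([cv2.resize(f[140:260,210:310],None,fx=4,fy=4,interpolation=2),cv2.resize(g[180:300,250:350],None,fx=4,fy=4,interpolation=2)]))
E
```

```text
time_s: 5.5
eef_pos: [0.5779, 0.1449, 0.0504]
eef_rot: [0.0, 0.215, 0.977, 0.0]
wrist_force: [-2.9, 1.8, 2.9]
opening: 0.297
grasp_force: 1.6
time_s: 6.62
eef_pos: [0.6153, 0.1274, 0.0553]
eef_rot: [0.0, 0.215, 0.977, 0.0]
wrist_force: [0.0, 0.8, -0.0]
opening: 0.298
grasp_force: 0.0
gutter pos mm [16.   3.  55.3] F [ 0.   0.8 -0. ] t 6.625 op 0.29799140722369216
shift cm [-1.4  -0.1  -0.07] turn [0.  0.  0.1]
```

View pics/t3.png

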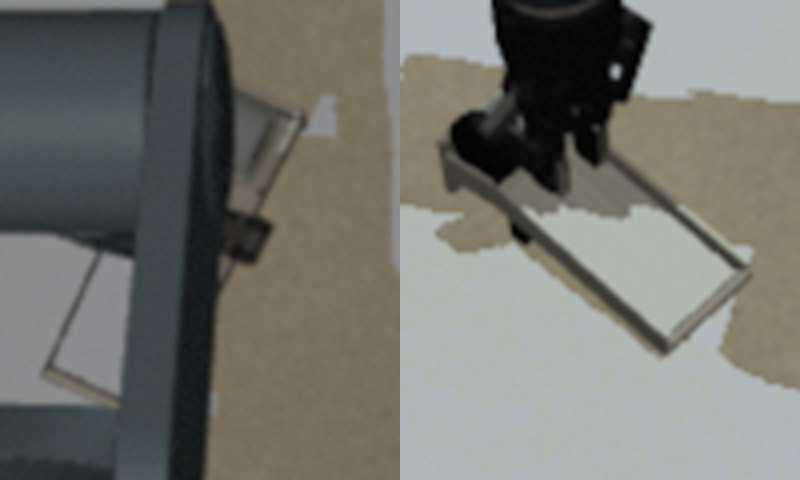

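The jar has rolled over the crest and lies by the upper stop (cap at about (470,140) in the side half), and the force is zero. I'll back off, rise and check.

```bash
python3 -m handwheel '[[[-0.4,1,0,0,0,0,0],[-0.4,3,0,0,0,0,0],[-0.4,4,0,-3,0,0,0],[-0.4,5,0,-8,0,0,0],[-0.4,9,0,-14,0,0,0],[-0.4,15,0,-16,0,0,0],[-0.4,20,0,-16,0,0,0],[-0.4,22,0,-16,0,0,0],[-0.4,22,0,-16,0,0,0],[-0.4,22,0,-16,0,0,0]]]'
python3 - <<'E'
from h import *
t=snap('top','top4');s=snap('side','side4')
f=t['frame'];g=s['frame'];cv2.imwrite('pics/t4.png',np.vstack([cv2.resize(f[110:300,130:480],(700,380)),cv2.resize(g[120:340,240:480],(700,220*700//240))[:215]])[:595])
v,u=np.mgrid[140:220,240:300];uv=np.c_[u.ravel(),v.ravel()];P=(deep(t,uv)-G0)@RG*1000
q=P[(P[:,2]>60)&(P[:,2]<90)];print(len(q),np.percentile(q,[2,50,98],axis=0).round(1))
E
```

```text
time_s: 7.98
eef_pos: [0.416, 0.2199, 0.2152]
eef_rot: [0.0, 0.215, 0.977, -0.0]
wrist_force: [0.6, 0.4, 0.5]
opening: 0.301
grasp_force: 0.0
563 [[ 48.  -28.3  62.5]
 [ 69.1   0.9  77. ]
 [ 93.1  31.8  82.7]]
```

View pics/t4.png

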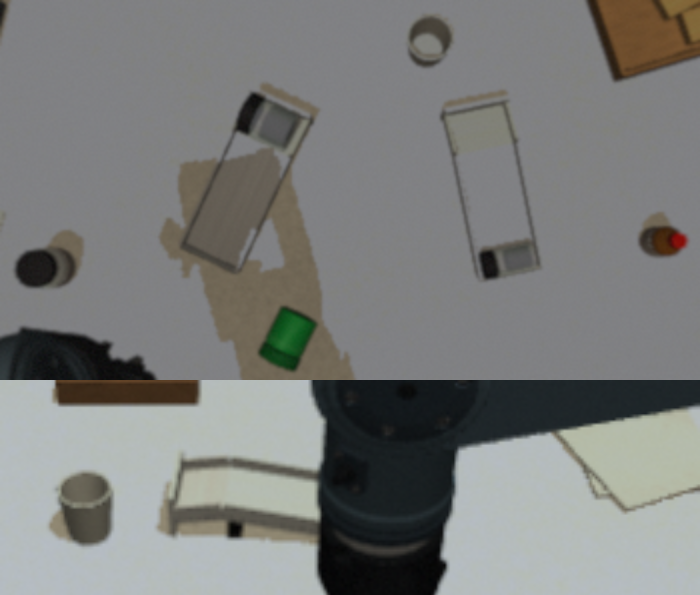

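The wide jar (268,122) lies square in the hollow against the stop, with its top at 82 mm and its centre at x of about 73 mm. The slim jar and the bystanders are where they were, and the arm is clear.

```bash
python3 -c "
from bench import ctrl;print(ctrl.hand_in())"
```

```text
the job is handed in; nothing more can be done
None
```

The wide jar was rolled up its gutter and over the crest, and lies in the hollow by the upper stop; the slim jar and bystanders look unmoved in the last picture, and the job is handed in at about 8 s (no verdict was returned).

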